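Seal the lid of a dried-fruit gift box

ROBOT

A 6-joint arm with a two-finger parallel gripper is mounted at the origin on the work surface. World frame = base frame: x ahead of the robot, y to its left, z up, the work surface at z = 0. Lengths are in m, angles in rad, forces in N, time in s.
With the tool pointing down it reaches from about 0.375 to 0.9 m from the base axis. Payload 3.1 kg.
Tool frame: the origin (TCP) lies at the very end of the fingers, on their centre line; the grasp point (between the pads) lies 19 mm behind it; z points along the fingers, y is the direction in which the jaws open and shut (so a half turn about z gives the same grasp; the last joint's range is limited). The gripper opens to 87 mm and grips with 3 to 60 N. Pads are 19 mm wide; open, the fingers measure 117 mm over their backs; the gripper's body (75 mm by 190 mm) begins 51 mm behind the grasp point.
Start: joints at [1.058, 0.527, 1.433, -0, 1.181, -0.178], TCP at [0.205, 0.59, 0.223] pointing down, gripper open.
Joint ranges: [-3.08, 3.08], [-0.75, 2.2], [0.22, 2.44], [-1.43, 4.57], [0, 2.65], [-2.85, 2.85]. Speed limits (rad/s): [2.79, 2.79, 3.14, 3.14, 3.14, 3.14].

INTERFACE

Orientations are given as a unit quaternion [x, y, z, w].
In Python, from rig import robot gives the robot as it stands. The module is installed in compiled form; this text tells all that it offers.
- The arm moves only by the tool carry_out, never from a script. Its argument "series" is a list of rows, each a list of 7 numbers: the shift along the tool's x, y, z in mm, then the turn, a rotation vector about the tool's x, y, z in degrees, then the gripper command: -1 is shut, 1 is fully open, values between are in proportion. In form: [[tx, ty, tz, rx, ry, rz, claw], ...]. A call has 1 to 8 rows; each row is the pose to reach, as a shift and turn from the pose measured when the call began, along the tool's axes at that moment; what a row does not reach only later rows make up. A row lasts 1/8 s, in which the tool goes at most 62.5 mm and 10.7 degrees, less where a joint would pass 70% of its speed; a pose out of reach is approached as far as the arm can. A call with a gripper value outside its range is refused whole. The fingers move at their own pace and stop on an object; "force" is the grip in N (left out, the last holds). Time passes only in rows, so rows that repeat a pose let the fingers close. It gives the time, the measured TCP pose, the force and the opening at its end, in the units of the state.
- robot.get_obs(): the state, without advancing time (a new reading comes with each control period).
- robot.camera(name): name is "side" or "top" or "wrist"; returns a dict with "pixels" (384x512x3 uint8, red, green, blue), "fx", "fy", "cx", "cy" (pixels), "position" and "attitude" of the camera in the world. Camera axes: x right, y down, z forward; pixel columns grow to the right and rows downward; lengths in m; the calibration is good to about 2 mm. A picture is of the moment at which its call begins. There is no depth.
- robot.hand_in(): hands the job in, once; it reports no verdict.
The state is a dict: "time": time; "q": joint angles; "joint_velocities": joint speeds; "joint_torque": joint torques, N m; "position": TCP position; "tool_rot": TCP orientation; "ft_force": force on the tool from outside, world axes, zero at the start; "moment": the same for the moment, N m; "grip_width": finger opening in m.
Only numpy, scipy, OpenCV 4.12 (cv2) and the standard library are available. Lean on these libraries where they do the work, as an engineer would, in place of code of your own. Each camera call takes 0.05 s, during which the arm holds its last target.

TASK

Seal the gift box lying in the lid sealer: first, with the seal dial at rest, press the round vent plunger all the way down to its stop for a moment and let it spring back up. Then press the paddle of the spring-return seal dial down past its first two clicks to the third and last one and keep holding it there with the gripper's fingers: the job finishes while you are holding it, do not let go. Leave the gift box and the loose things on and around the sealer where they are.

Things in the scene. Friction and masses are not known exactly. Their poses are not given: they have to be found in the camera images.
- sealer: Lid sealer, a white machine fixed to the table: deck 280 (x) x 370 (y) mm, its top 30 mm above the table; at the middle of the rear edge a tower and overhanging bracket 125 mm high, under it the square seal head that comes down with the dial. Origin at table height, x to the rear (away from the robot at yaw 0), z up. Dial block and vent block stand at the deck's two ends, either way round.
- dial_axis (a point): Centre of the seal dial's drum on its level axis, 110 mm above the table; fixed. y lies along the axis, z up, -x points to the side where the paddle arm sticks out (towards the robot at yaw 0). Drum radius 30 mm between two white cheeks; block 60 mm wide; the highest point is 38 mm above the axis.
- dial_angle (a joint): Seal dial angle, rad. 0 = at rest, paddle arm raised 0.5 rad above level; grows as the paddle is pressed down: at q the arm points 0.5 - q above level. Clicks (detents) at 0.3, 0.6, 0.9; hard stop 0.96; above 0.82 it is in the third click. A spring returns it to 0 from anywhere when let go; pressing the paddle takes 2 to 6 N, more at the hard stop.
- paddle_top (a point): Middle of the paddle's upper face, the place to press: a grey plate 36 mm along the arm, 46 mm wide, 12 mm thick. This point is 95 mm from the dial's axis along the arm and 6 mm above the arm's centre line: about 161 mm above the table at rest, 79 mm in the third click. Moves with the dial. z is square to the face, -x points outwards along the arm.
- dial: The turning part of the seal dial: grey drum with its arm and paddle. Origin on the drum's axis; its -x points outwards along the arm, so it tilts as the dial turns.
- vent_top (a point): Middle of the flat top of the vent plunger's head: a grey round head 40 mm in diameter, 14 mm thick, on a white column; 128 mm above the table when up. Moves down with the head; z up.
- vent (a joint): How far the vent plunger is pressed, in m: 0 = up, 0.014 = at its stop. It springs back when let go; 3 N to start, 7 N at the stop. More than 0.012 counts as at its stop, less than 0.003 as up.
- nest_box: Clear-lidded gift box of dried citrus slices lying on the sealer's deck under the seal head, 110 x 110 x 28 mm, loose. Origin in the middle of its underside. Leave in place.
- ribbon_spool: Wooden ribbon spool standing on the table in front of the sealer, 60 mm in diameter, 32 mm high, loose. Origin in the middle of its underside. Leave alone.
- slice_bowl: White bowl on the table left of the sealer, 90 mm in diameter, 45 mm high, loose. Origin in the middle of its underside. Leave alone.
- tape_roll: Roll of tape lying on the table right of the sealer, 80 mm in diameter, 25 mm high, loose. Origin in the middle of its underside. Leave alone.
- scoop: Wooden spoon lying on the table in front of the sealer, loose. Leave alone.
- stamp: Small dark wooden hand stamp standing on the sealer's deck in front of the gift box, 28 mm in diameter, 48 mm high, loose. Origin in the middle of its underside. Leave alone.

How it is judged:
On the way, in this order (a step that is already met when the one before it is completed fails the run):
1. with the dial at rest, the vent plunger is pressed to its stop (value of joint vent above 0.012 m and value of joint dial_angle below 0.1 rad), for 0.1 s.
2. with the plunger up again, the dial is pressed past two clicks to the third and held by the fingers (value of joint dial_angle above 0.82 rad and value of joint vent below 0.003 m and contact force between dial and the fingers above 0.8 N), for 0.5 s.
At the end, for the whole second after the job is handed in: The dial is still held in its third click (joint above 0.82 rad) by the gripper's fingers pressing on the paddle (more than 0.8 N), and the vent plunger is up again (pressed less than 3 mm) (all of step 2); the arm keeps its last pose, push and grip.
It fails at once if the gift box or another loose thing on or around the sealer is shoved more than 3 cm (distance of any of nest_box, stamp, ribbon_spool, slice_bowl, tape_roll, scoop from where it was at the start of the episode above 0.03 m).
It also fails if it takes over 40 s, if anything falls off the work surface, if the arm or the gripper's body presses on something with over 40 N, if the wrist force passes 120 N, or if a joint passes its speed limit or range.

## Working session

There is one attempt and no reset: what is moved stays moved. The work goes in short steps, Python scripts to look and compute and a tool call to move; the robot and the scene stay as the last step left them, time stands still between calls to the robot, and variables do not carry over. Pictures are saved under pics/ and viewed, and the job is handed in when it is done.

Besides the shell and the picture viewer there is one more tool, called by a JSON object that holds its "name" and its "arguments", one argument or row to a line. carry_out: Moves the arm, as the interface text tells. Its arguments: {"type":"object","properties":{"series":{"type":"array"},"force":{"type":"number"}},"required":["series"]}

```bash
mkdir -p pics; cat > h.py <<'E'
import numpy as np,cv2,pickle
from scipy.spatial.transform import Rotation as R
def snap(robot,name,tag):
    c=robot.camera(name); cv2.imwrite(f'pics/{tag}.png',cv2.cvtColor(c['pixels'],cv2.COLOR_RGB2BGR)); pickle.dump(c,open(f'pics/{tag}.pkl','wb')); return c
def load(tag): return pickle.load(open(f'pics/{tag}.pkl','rb'))
def rot(a):
    a=np.array(a,float); return a if a.shape==(3,3) else R.from_quat(a).as_matrix()
def ray(c,u,v):
    d=rot(c['attitude'])@np.array([(u-c['cx'])/c['fx'],(v-c['cy'])/c['fy'],1]); return np.array(c['position']),d/np.linalg.norm(d)
def plane(c,u,v,z):
    o,d=ray(c,u,v); return o+d*(z-o[2])/d[2]
def proj(c,p):
    q=rot(c['attitude']).T@(np.array(p)-c['position']); return c['fx']*q[0]/q[2]+c['cx'],c['fy']*q[1]/q[2]+c['cy']
def two(c1,p1,c2,p2):
    o1,d1=ray(c1,*p1);o2,d2=ray(c2,*p2)
    t=np.linalg.lstsq(np.c_[d1,-d2],o2-o1,rcond=None)[0]; a=o1+t[0]*d1;b=o2+t[1]*d2; return (a+b)/2,np.linalg.norm(a-b)
E
python3 - <<'E'
from h import *
from rig import robot
for n in ['side','top','wrist']:
    c=snap(robot,n,n+'0'); print(n,c['fx'],c['position'],c['attitude'])
print(robot.get_obs())
E
```

```text
side 368.56867599192026 [0.39941013 0.69439249 0.67165733] [-0.09595249  0.89936537 -0.42387983  0.04754942]
top 473.9933337038003 [0.33967795 0.03097326 1.38177859] [ 0.70918654 -0.70116223  0.05119401 -0.05296362]
wrist 320.6989249687302 [0.14132358 0.61304558 0.38375283] [0.80868666 0.57479091 0.07190699 0.10232636]
{'time': 0.15, 'q': array([ 1.05750931e+00,  5.28272334e-01,  1.43361781e+00, -1.98650861e-05,
        1.18137174e+00, -1.78484072e-01]), 'joint_velocities': array([ 0.00040664, -0.00358856, -0.00368281,  0.00059948, -0.00077068,
       -0.00042578]), 'joint_torque': array([ 2.67263777e-04, -4.40437067e+01, -1.76842672e+01,  6.33121887e-02,
        5.53538930e-02, -1.05960987e-04]), 'position': array([0.20505288, 0.58981181, 0.22178118]), 'tool_rot': array([ 1.66616927e-01,  9.86021350e-01, -7.88297244e-04, -2.74316875e-04]), 'ft_force': array([ 0.16922001, -0.49462636, -0.75498071]), 'moment': array([ 0.01125113, -0.01768633, -0.01173398]), 'grip_width': 0.08694866149311904}
```

View pics/side0.png

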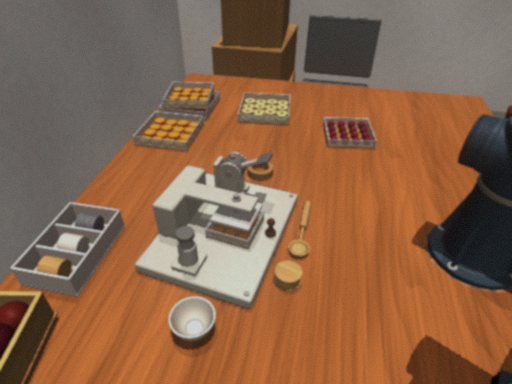

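View pics/top0.png

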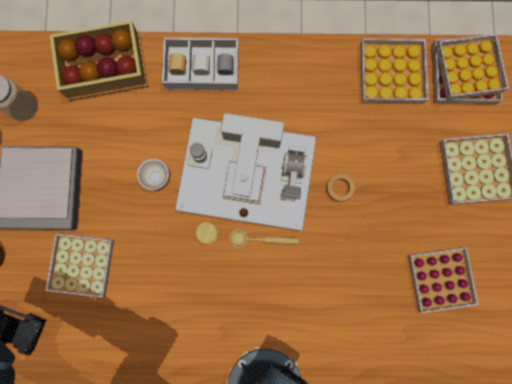

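View pics/wrist0.png

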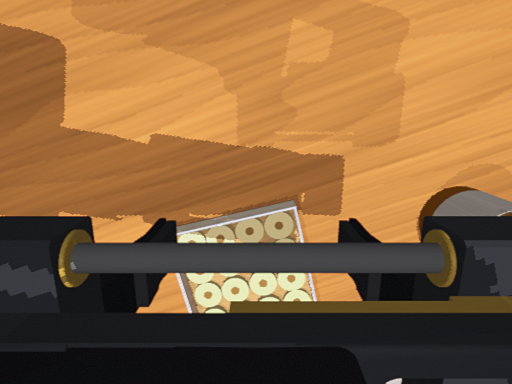

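Side view: the sealer is at about (220,230), with the vent at (186,245) and the dial at (230,170). In the top view the deck spans x 178–315 and y 115–228, with the vent at (198,152) and the dial at (293,165). I'll zoom in.

```bash
python3 - <<'E'
from h import *
t=cv2.imread('pics/top0.png');s=cv2.imread('pics/side0.png')
cv2.imwrite('pics/tz.png',cv2.resize(t[105:235,170:325],None,fx=5,fy=4.6,interpolation=cv2.INTER_CUBIC) if 0 else cv2.resize(t[110:230,170:325],(775,600),interpolation=cv2.INTER_CUBIC))
cv2.imwrite('pics/sz.png',cv2.resize(s[145:305,130:310],(675,600),interpolation=cv2.INTER_CUBIC))
E
```

```text
(no output)
```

View pics/tz.png

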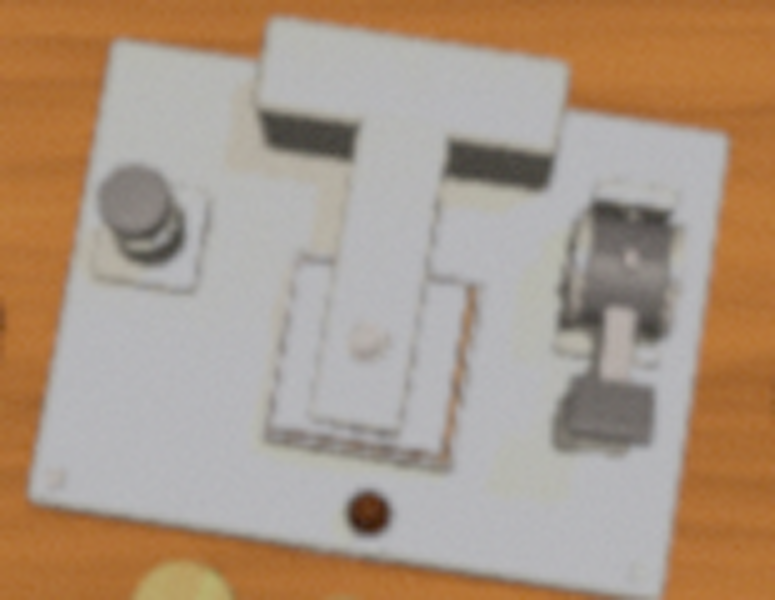

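View pics/sz.png

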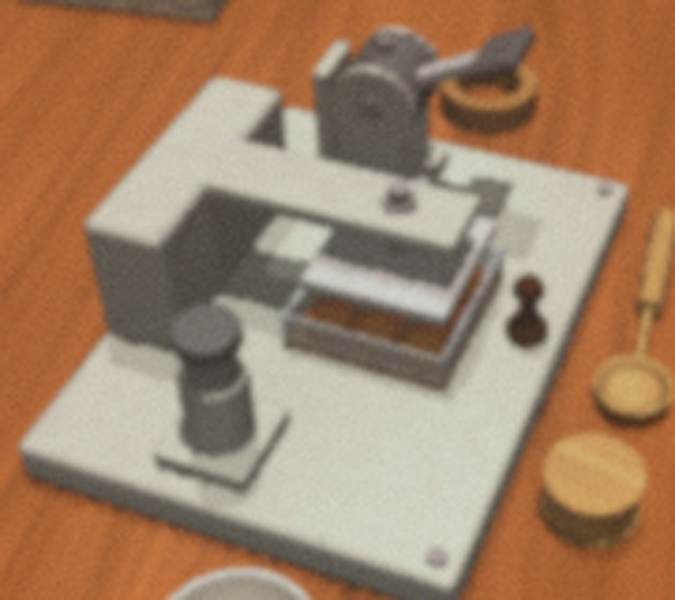

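```bash
python3 - <<'E'
from h import *
T=load('top0');S=load('side0')
t=lambda x,y:(x/5+170,y/5+110)
s=lambda x,y:(x/3.75+130,y/3.75+145)
C=[plane(T,*t(*p),.03) for p in [(113,40),(727,133),(660,597),(30,500)]]
for c in C: print(c.round(4))
print([round(np.linalg.norm(C[i]-C[(i+1)%4]),4) for i in range(4)])
for i,j in [(3,0),(2,1)]:
    d=C[j]-C[i];print('yaw',np.degrees(np.arctan2(d[1],d[0])))
for i,j in [(1,0),(2,3)]:
    d=C[j]-C[i];print('yaw',np.degrees(np.arctan2(-d[0],d[1])))
print('vent',plane(T,*t(138,200),.128),plane(S,*s(207,331),.128),two(T,t(138,200),S,s(207,331)))
print('pad',plane(T,*t(613,408),.161),plane(S,*s(507,50),.161),two(T,t(613,408),S,s(507,50)))
print('drum',two(T,t(630,258),S,s(372,110)))
E
```

```text
[0.7628 0.2216 0.03  ]
[ 0.7102 -0.1406  0.03  ]
[ 0.4375 -0.1004  0.03  ]
[0.489  0.2608 0.03  ]
[np.float64(0.366), np.float64(0.2756), np.float64(0.3649), np.float64(0.2765)]
yaw -8.155283845465146
yaw -8.379818878818154
yaw -8.254395969940528
yaw -8.118225036076893
vent [0.64242598 0.19145416 0.128     ] [0.64168772 0.19930701 0.128     ] (array([0.64462232, 0.19249737, 0.12050386]), np.float64(0.0007645694202775395))
pad [ 0.52618733 -0.06349619  0.161     ] [ 0.52151394 -0.05759594  0.161     ] (array([ 0.52466154, -0.06391704,  0.15693004]), np.float64(0.0042539128238068295))
drum (array([ 0.62279841, -0.07930316,  0.08106246]), np.float64(0.0014285212551888135))
```

```bash
cat >> h.py <<'E'
def down(yaw,tilt=0):
    "tool down, jaws along sealer y; tilt rad: body leans to the robot side (-sealer x)"
    c,s=np.cos(yaw),np.sin(yaw); X=np.array([c,s,0]);Y=np.array([-s,c,0]);Z=np.array([0,0,1.])
    z=-Z*np.cos(tilt)+X*np.sin(tilt); y=Y; x=np.cross(y,z); return np.c_[x,y,z]
YAW=np.radians(-8.2)
def go(robot,p,M):
    o=robot.get_obs(); A=R.from_quat(o['tool_rot']); 
    print('t',o['time'],'shift',(1000*(A.inv().apply(np.array(p)-o['position']))).round(1),'rot',np.degrees((A.inv()*R.from_matrix(M)).as_rotvec()).round(1),'F',o['ft_force'].round(1),'q',o['q'].round(2))
E
python3 - <<'E'
from h import *
from rig import robot
go(robot,[.642,.194,.20],down(YAW))
E
```

```text
t 0.15 shift [-542.7 -230.2   22. ] rot [ -0.1  -0.  -11. ] F [ 0.2 -0.5 -0.8] q [ 1.06  0.53  1.43 -0.    1.18 -0.18]
```

{"name": "carry_out", "arguments": {
  "series": [
    [-54,-23,0,0,0,-2,-1],
    [-108,-46,0,0,0,-4,-1],
    [-162,-69,0,0,0,-6,-1],
    [-216,-92,0,0,0,-8,-1],
    [-270,-115,0,0,0,-10,-1],
    [-324,-138,0,0,0,-11,-1],
    [-378,-161,0,0,0,-11,-1],
    [-400,-170,0,0,0,-11,-1]
  ]
}}

```text
time: 1.15
position: [0.5293, 0.2954, 0.2217]
tool_rot: [0.073, 0.997, -0.001, -0.0]
ft_force: [-0.7, 0.3, -0.7]
grip_width: 0.0149
```

```bash
python3 - <<'E'
from h import *
from rig import robot
go(robot,[.642,.194,.20],down(YAW))
snap(robot,'wrist','w1');snap(robot,'side','s1')
E
```

```text
t 1.15 shift [-126.2  -83.8   21.8] rot [-0.1 -0.  -0.2] F [-0.7  0.3 -0.7] q [ 0.33  0.5   1.48 -0.    1.16 -1.1 ]
```

View pics/w1.png

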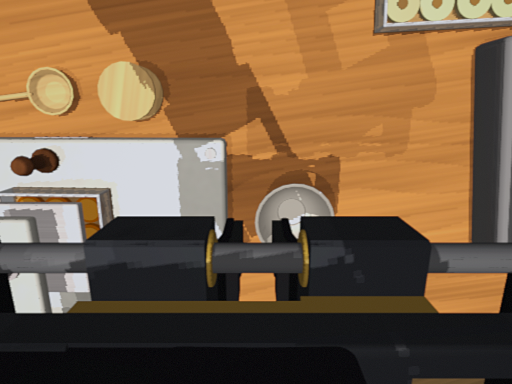

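View pics/s1.png

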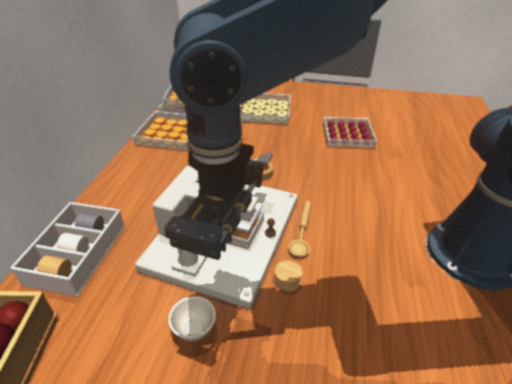

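Wrist view: the robot side is at the top, with the stamp at (35,160) and the bowl at (295,210). The side view shows the arm clear above the deck. Next I'll move above the vent.

{"name": "carry_out", "arguments": {
  "series": [
    [-42,-28,0,0,0,0,-1],
    [-84,-56,0,0,0,0,-1],
    [-126,-84,20,0,0,0,-1],
    [-126,-84,60,0,0,0,-1],
    [-126,-84,75,0,0,0,-1],
    [-126,-84,75,0,0,0,-1]
  ]
}}

```text
time: 2.0
position: [0.639, 0.1961, 0.1455]
tool_rot: [0.072, 0.997, -0.001, -0.002]
ft_force: [0.6, -0.1, 0.1]
grip_width: 0.0005
```

```bash
python3 - <<'E'
from h import *
from rig import robot
go(robot,[.642,.194,.112],down(YAW))
c=snap(robot,'side','s2')
print(proj(c,robot.get_obs()['position']),proj(c,[.642,.194,.128]))
cv2.imwrite('pics/s2z.png',cv2.resize(cv2.imread('pics/s2.png')[190:290,130:260],(780,600),interpolation=cv2.INTER_CUBIC))
E
```

```text
t 2.0 shift [-3.4 -1.6 33.5] rot [-0.1 -0.2 -0.1] F [ 0.6 -0.1  0.1] q [ 0.13  0.67  1.38 -0.    1.09 -1.29]
(np.float64(185.37344240166743), np.float64(225.70771367048263)) (np.float64(185.93065031957767), np.float64(231.44772610220986))
```

View pics/s2z.png

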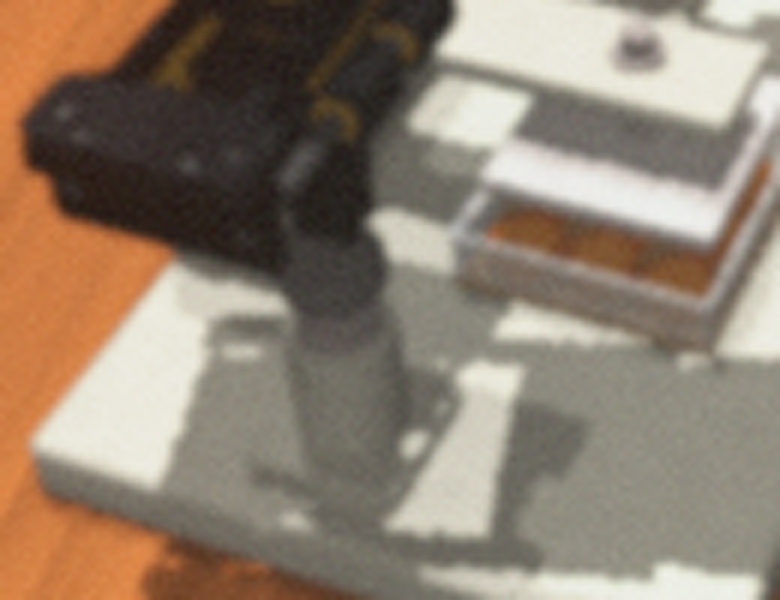

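The fingers (zoomed tip about (340,235)) sit over the plunger head (about (335,270)). Pressing now.

{"name": "carry_out", "arguments": {
  "series": [
    [-3,-1,12,0,0,0,-1],
    [-3,-1,22,0,0,0,-1],
    [-3,-1,30,0,0,0,-1],
    [-3,-1,34,0,0,0,-1],
    [-3,-1,34,0,0,0,-1]
  ]
}}

```text
time: 2.68
position: [0.6439, 0.1954, 0.1144]
tool_rot: [0.072, 0.997, 0.0, 0.001]
ft_force: [-0.4, 1.3, 6.9]
grip_width: 0.0004
```

{"name": "carry_out", "arguments": {
  "series": [
    [0,0,3,0,0,0,-1],
    [0,0,4,0,0,0,-1],
    [0,0,4,0,0,0,-1]
  ]
}}

```text
time: 3.05
position: [0.6441, 0.1954, 0.1143]
tool_rot: [0.072, 0.997, 0.0, 0.001]
ft_force: [-5.2, -0.3, 18.4]
grip_width: 0.0005
```

The force rose to 18 N with no further travel, so the plunger is at its stop. I'll retract straight up.

{"name": "carry_out", "arguments": {
  "series": [
    [0,0,-30,0,0,0,-1],
    [0,0,-70,0,0,0,-1],
    [0,0,-110,0,0,0,-1],
    [0,0,-125,0,0,0,-1],
    [0,0,-125,0,0,0,-1]
  ]
}}

```text
time: 3.68
position: [0.6439, 0.1954, 0.2395]
tool_rot: [0.072, 0.997, 0.0, 0.002]
ft_force: [0.2, -0.1, -0.5]
grip_width: 0.0005
```

```bash
python3 - <<'E'
from h import *
from rig import robot
go(robot,[.519,-.062,.23],down(YAW,.35))
c=snap(robot,'side','s3');
cv2.imwrite('pics/s3z.png',cv2.resize(cv2.imread('pics/s3.png')[140:300,130:310],(675,600),interpolation=cv2.INTER_CUBIC))
E
```

```text
t 3.675 shift [  86.6 -272.7    9.1] rot [  0.  -19.9  -0.1] F [ 0.2 -0.1 -0.5] q [ 0.13  0.58  1.29 -0.    1.27 -1.3 ]
```

View pics/s3z.png

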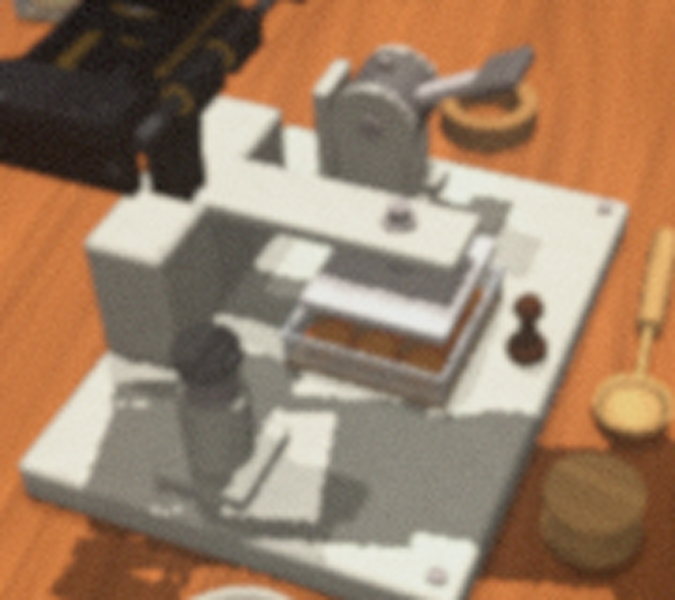

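The plunger is back up (zoomed (207,350)) and the dial is at rest. I'll move over to the paddle with the tool tilted.

{"name": "carry_out", "arguments": {
  "series": [
    [15,-46,0,0,-3,0,-1],
    [30,-92,0,0,-6,0,-1],
    [45,-140,0,0,-10,0,-1],
    [60,-188,2,0,-14,0,-1],
    [75,-236,5,0,-17,0,-1],
    [87,-273,9,0,-20,0,-1],
    [87,-273,9,0,-20,0,-1]
  ]
}}

```text
time: 4.6
position: [0.5138, -0.0635, 0.2262]
tool_rot: [0.074, 0.983, -0.012, 0.17]
ft_force: [1.3, -0.5, -0.3]
grip_width: 0.0003
```

```bash
python3 - <<'E'
from h import *
from rig import robot
go(robot,[.519,-.062,.18],down(YAW,.35))
c=snap(robot,'side','s4');w=snap(robot,'wrist','w4')
print(proj(c,robot.get_obs()['position']),proj(w,[.526,-.0635,.161]))
cv2.imwrite('pics/s4z.png',cv2.resize(cv2.imread('pics/s4.png')[120:280,150:330],(675,600),interpolation=cv2.INTER_CUBIC))
E
```

```text
t 4.6 shift [10.9  2.2 45.1] rot [-0.  -0.4 -0.4] F [ 1.3 -0.5 -0.3] q [-0.39  0.27  1.95  0.14  0.6  -1.92]
(np.float64(268.2118240427917), np.float64(133.8992402158021)) (np.float64(256.98737350419543), np.float64(186.18054149914278))
```

View pics/s4z.png

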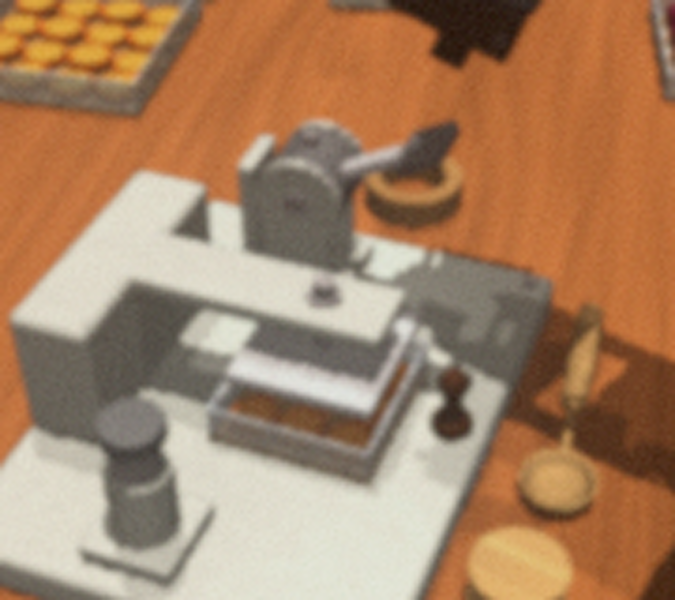

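View pics/w4.png

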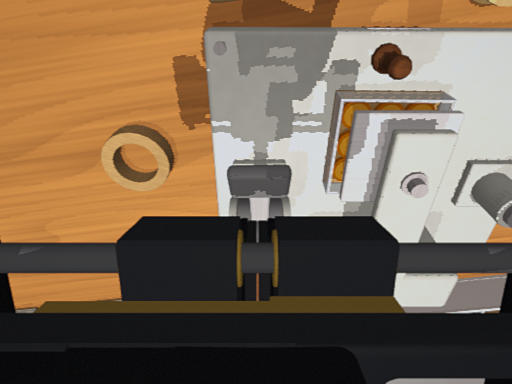

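Wrist view: the paddle is at cols 228–290, rows 165–197, centred at about (259,182). My point projects to (257,186), so they agree. Next I'll work out the descent.

```bash
python3 - <<'E'
from h import *
from rig import robot
for z in (.175,.15,.12,.1,.076,.072):go(robot,[.518,-.062,z],down(YAW,.37))
E
```

```text
t 4.7 shift [17.   0.6 50. ] rot [-0.  -1.3 -0.2] F [ 0.9 -0.3  0.2] q [-0.38  0.27  1.94  0.14  0.6  -1.91]
t 4.7 shift [25.5  0.5 73.5] rot [-0.  -1.3 -0.2] F [ 0.9 -0.3  0.2] q [-0.38  0.27  1.94  0.14  0.6  -1.91]
t 4.7 shift [ 35.7   0.5 101.7] rot [-0.  -1.3 -0.2] F [ 0.9 -0.3  0.2] q [-0.38  0.27  1.94  0.14  0.6  -1.91]
t 4.7 shift [ 42.5   0.5 120.5] rot [-0.  -1.3 -0.2] F [ 0.9 -0.3  0.2] q [-0.38  0.27  1.94  0.14  0.6  -1.91]
t 4.7 shift [ 50.6   0.5 143.1] rot [-0.  -1.3 -0.2] F [ 0.9 -0.3  0.2] q [-0.38  0.27  1.94  0.14  0.6  -1.91]
t 4.7 shift [ 52.    0.5 146.8] rot [-0.  -1.3 -0.2] F [ 0.9 -0.3  0.2] q [-0.38  0.27  1.94  0.14  0.6  -1.91]
```

{"name": "carry_out", "arguments": {
  "series": [
    [17,0,25,0,-1,0,-1],
    [17,0,50,0,-1,0,-1],
    [22,0,63,0,-1,0,-1],
    [28,0,80,0,-1,0,-1],
    [34,0,97,0,-1,0,-1],
    [40,0,113,0,-1,0,-1],
    [40,0,113,0,-1,0,-1]
  ]
}}

```text
time: 5.58
position: [0.5181, -0.061, 0.1068]
tool_rot: [0.071, 0.981, -0.012, 0.18]
ft_force: [-1.6, 0.8, 3.5]
grip_width: 0.0002
```

```bash
python3 - <<'E'
from h import *
from rig import robot
c=snap(robot,'side','s5')
go(robot,[.518,-.062,.076],down(YAW,.37))
go(robot,[.518,-.062,.072],down(YAW,.37))
cv2.imwrite('pics/s5z.png',cv2.resize(cv2.imread('pics/s5.png')[120:280,150:330],(675,600),interpolation=cv2.INTER_CUBIC))
E
```

```text
t 5.625 shift [11.1 -0.9 29.3] rot [ 0.1 -0.4 -0.1] F [-1.4  1.9  5.2] q [-0.38  0.51  2.07  0.41  0.22 -2.19]
t 5.625 shift [12.5 -0.9 33.1] rot [ 0.1 -0.4 -0.1] F [-1.4  1.9  5.2] q [-0.38  0.51  2.07  0.41  0.22 -2.19]
```

View pics/s5z.png

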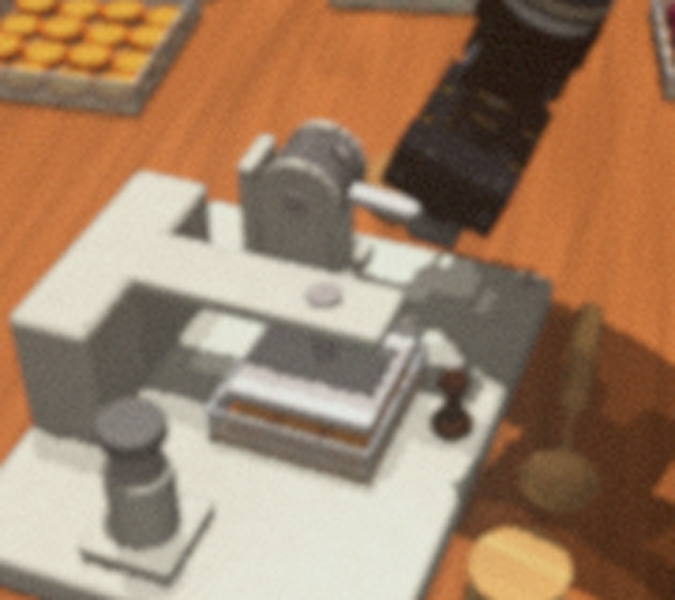

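The fingers are on the paddle at about 5 N and the dial is turning, with the head coming down. Wrist joint 5 is nearing its lower limit (0.22), so I'll take out some tilt while pressing further.

{"name": "carry_out", "arguments": {
  "series": [
    [1,0,3,0,3,0,-1],
    [3,0,9,0,6,0,-1],
    [5,0,14,0,9,0,-1],
    [7,0,19,0,12,0,-1],
    [7,0,19,0,12,0,-1]
  ]
}}

```text
time: 6.25
position: [0.5204, -0.0614, 0.088]
tool_rot: [0.071, 0.994, -0.005, 0.078]
ft_force: [1.7, -0.3, 3.1]
grip_width: 0.0005
```

```bash
python3 - <<'E'
from h import *
from rig import robot
for z in (.08,.076,.072,.068):go(robot,[.518,-.062,z],down(YAW,.15))
E
```

```text
t 6.25 shift [ 3.5 -0.9  7.6] rot [0.  0.4 0. ] F [ 1.7 -0.3  3.1] q [-0.35  0.57  1.92  0.07  0.5  -1.84]
t 6.25 shift [ 4.1 -0.9 11.5] rot [0.  0.4 0. ] F [ 1.7 -0.3  3.1] q [-0.35  0.57  1.92  0.07  0.5  -1.84]
t 6.25 shift [ 4.8 -0.9 15.5] rot [0.  0.4 0. ] F [ 1.7 -0.3  3.1] q [-0.35  0.57  1.92  0.07  0.5  -1.84]
t 6.25 shift [ 5.4 -0.9 19.4] rot [0.  0.4 0. ] F [ 1.7 -0.3  3.1] q [-0.35  0.57  1.92  0.07  0.5  -1.84]
```

{"name": "carry_out", "arguments": {
  "series": [
    [4,0,6,0,0,0,-1],
    [4,0,12,0,0,0,-1],
    [5,0,15,0,0,0,-1],
    [5,0,15,0,0,0,-1],
    [5,0,15,0,0,0,-1]
  ]
}}

```text
time: 6.88
position: [0.5195, -0.0615, 0.0745]
tool_rot: [0.071, 0.994, -0.006, 0.081]
ft_force: [-0.4, 2.0, 18.0]
grip_width: 0.0004
```

```bash
python3 - <<'E'
from h import *
from rig import robot
c=snap(robot,'side','s6')
w=snap(robot,'wrist','w6')
go(robot,[.518,-.062,.070],down(YAW,.15))
cv2.imwrite('pics/s6z.png',cv2.resize(cv2.imread('pics/s6.png')[140:260,190:325],(675,600),interpolation=cv2.INTER_CUBIC))
E
```

```text
t 6.975 shift [ 2.1 -0.8  4.2] rot [-0.   0.8  0. ] F [ 0.1  1.9 17.5] q [-0.35  0.59  1.94  0.08  0.45 -1.84]
```

View pics/s6z.png

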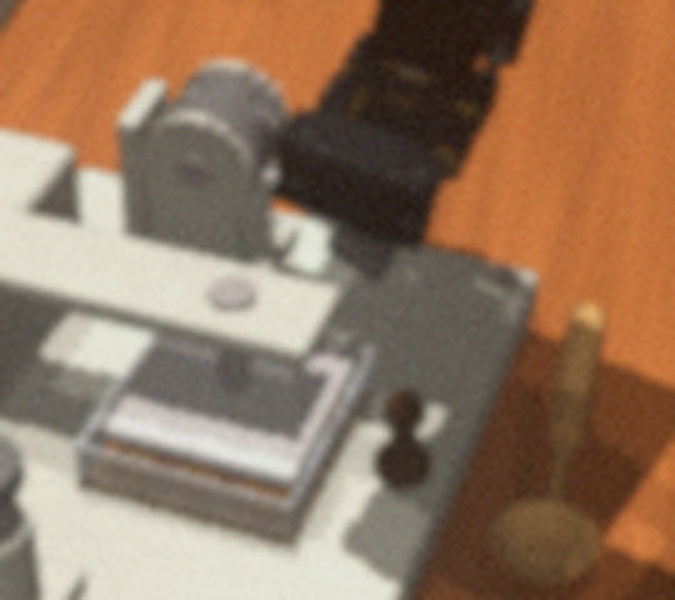

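View pics/w6.png

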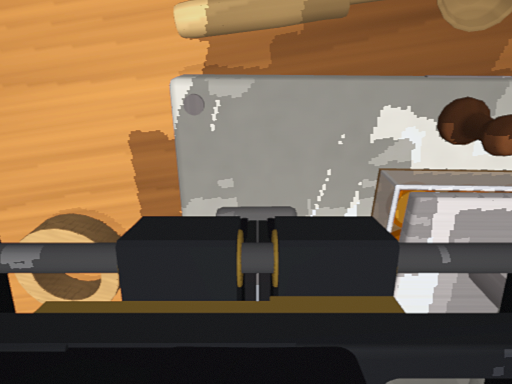

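The force is about 18 N with the TCP at z = 0.0745. The paddle is expected at 0.073–0.079 between the third click and the hard stop, and the seal head is on the box. I'll hold with the same push.

{"name": "carry_out", "arguments": {
  "series": [
    [1,0,3,0,0,0,-1],
    [1,0,3,0,0,0,-1],
    [1,0,3,0,0,0,-1],
    [1,0,3,0,0,0,-1],
    [1,0,3,0,0,0,-1],
    [1,0,3,0,0,0,-1],
    [1,0,3,0,0,0,-1],
    [1,0,3,0,0,0,-1]
  ]
}}

```text
time: 7.98
position: [0.5197, -0.0615, 0.0739]
tool_rot: [0.071, 0.994, -0.007, 0.084]
ft_force: [-4.9, 3.3, 26.0]
grip_width: 0.0007
```

```bash
python3 - <<'E'
from h import *
from rig import robot
o=robot.get_obs();print(o['time'],o['position'],o['ft_force'],o['moment'])
c=snap(robot,'side','s7')
cv2.imwrite('pics/s7z.png',cv2.resize(cv2.imread('pics/s7.png')[140:300,130:310],(675,600),interpolation=cv2.INTER_CUBIC))
E
```

```text
7.975 [ 0.51973564 -0.06145774  0.07394472] [-4.93829393  3.28342837 25.97132235] [ 0.26869945 -0.11355459  0.02835471]
```

View pics/s7z.png

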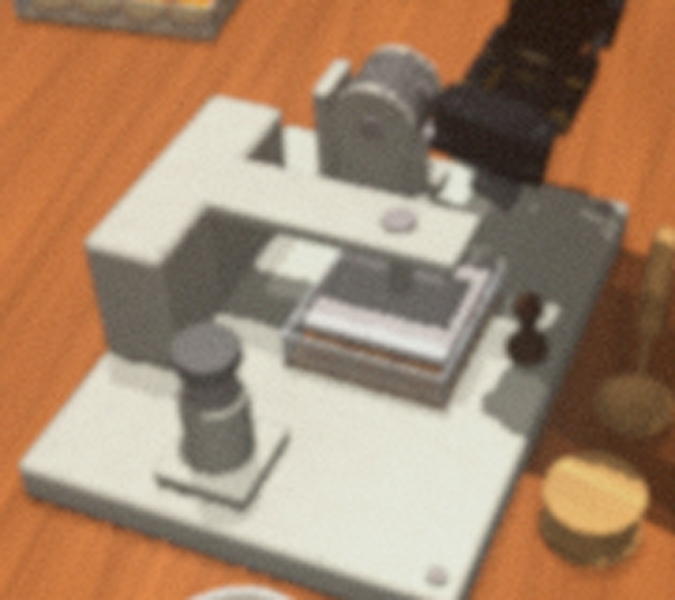

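```bash
python3 - <<'E'
from rig import robot
print(robot.hand_in()); o=robot.get_obs();print(o['time'],o['position'],o['ft_force'])
E
```

```text
the job is handed in; nothing more can be done
None
the job is handed in; nothing more can be done
```

The job is handed in at about 8 s, with the closed fingers still holding the seal dial's paddle down; no verdict came back.

- **Vent plunger:** I pressed it until the force rose from 7 N to 18 N with the tool stopped at 114 mm, the height of its stop. I then let it go. The side picture showed it up again and the dial at rest.
- **Seal dial:** I pressed the paddle down to the hard stop and held it there for over 1 s. The tool stood at 74 mm and pushed with 18 to 26 N. My check puts the paddle at 73 to 79 mm between the third click and the stop. I worked the dial angle out from this height and force; I did not measure it directly.
- **Last picture:** The plunger was up, and the seal head was down on the gift box. The gift box, stamp, spoon and spool looked unmoved. The tape roll was hidden behind the arm, and only the bowl's rim was in the frame.
- **Disagreement:** Before moving, the top and side views differed by up to 8 mm on the plunger and paddle positions. That is well within the plunger head and paddle sizes. A wrist picture later put the paddle within about 4 pixels of my point.

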